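# Clamp the glued peg strip and hold the pressure

## Robot

A 6-joint arm with a two-finger parallel gripper is mounted at the origin on the work surface. World frame = base frame: x ahead of the robot, y to its left, z up, the work surface at z = 0. Lengths are in m, angles in rad, forces in N, time in s.
With the tool pointing down it reaches from about 0.3 to 0.75 m from the base axis. Payload 8.5 kg.
Tool frame: the origin (TCP) lies on the centre line of the jaws, within the pads' length; the fingertips stand 11 mm ahead of it and the grasp point (between the pads) lies 8 mm behind it; z points along the fingers, y is the line along which they close (so a half turn about z gives the same grasp; the last joint's range is limited). The gripper opens to 85 mm and grips with 20 to 120 N. Pads are 22 mm wide; open, the fingers measure 114 mm over their backs; the gripper's body (76 mm by 85 mm) begins 54 mm behind the grasp point. The pads swing forward as they close: fully open they stand 13 mm farther back than shut.
Start: joints at [1.027, 0.381, 1.297, -0, 1.464, -0.215], TCP at [0.178, 0.521, 0.242] pointing down, gripper open.
Joint ranges: [-3.11, 3.11], [-0.89, 2.33], [0.22, 2.48], [-1.42, 4.56], [0.17, 2.85], [-2.88, 2.88]. Speed limits (rad/s): [2.39, 2.39, 3.14, 3.14, 3.14, 3.14].

## Interface

Orientations are given as a rotation vector (axis times angle).
In Python, from plant import * gives the robot as it stands. The module is installed in compiled form; this text tells all that it offers.
- The arm moves only by the shell command python3 -m jog 'ROWS' [FORCE]. ROWS is JSON, a list of rows, each a list of 3 entries, a list of its own where there are three numbers: the turn, a rotation vector about the tool's x, y, z in degrees, then the shift along the tool's x, y, z in cm, then the gripper's target within -1 to 1 (fully open at 1, half-way at 0, shut at -1). A call has exactly 10 rows; each row shifts and turns the commanded pose from where the row before left it, along the tool's axes as they then stand; what a row does not reach is not made up. A row lasts 1/8 s, in which the tool goes at most 62.5 mm and 10.7 degrees, less where a joint would pass 70% of its speed; a pose out of reach is approached as far as the arm can. A call with a gripper value outside its range is refused whole. The fingers move at their own pace and stop on an object; FORCE is the grip in N (left out, the last holds). Time passes only in rows, so rows that do not move let the fingers close, or fill a call up. It gives the time, the measured TCP pose, the force, the opening and the grip force at its end, in the units of the state.
- state(): the state, without advancing time (a new reading comes with each control period).
- grab_frame(name): name is "scene" or "top" or "wrist"; returns a dict with "img" (400x640x3 uint8, red, green, blue), "depth" (400x640 float32, m along the optical axis (not along the pixel's ray), 0 where there is no reading), "intrinsics" (3x3 intrinsics, pixels), "origin" and "rotation" of the camera in the world. Camera axes: x right, y down, z forward; pixel columns grow to the right and rows downward; lengths in m; the calibration is good to about 2 mm. A picture is of the moment at which its call begins.
- sign_off(): hands the job in; it is judged then, once.
The state is a dict: "time": time; "qpos": joint angles; "joint_velocities": joint speeds; "tau": joint torques, N m; "position": TCP position; "ee_rot": TCP orientation; "wrist_force": force on the tool from outside, world axes, zero at the start; "wrist_torque": the same for the moment, N m; "grip_width": finger opening in m; "grip_force": force on a finger pad.
Only numpy, scipy, OpenCV 4.12 (cv2) and the standard library are available. Lean on these libraries where they do the work, as an engineer would, in place of code of your own. Each camera call takes 0.05 s, during which the arm holds its last target. There are 200 camera calls.

## Task

A freshly glued peg strip lies in the clamping jig on the bench. First swing the standing hold-down arm over centre so that it drops with its foot onto the strip; then grip the ratchet clamp's trigger bar and pump it back and forth until the sprung pad meets the strip, pushes it up against the wooden stop and is pressed in by about 10 mm, without crushing the strip (never let the pad go in as far as 18 mm). Work the jaw only by its trigger, leave the caddy, mallet and saucer alone, and finish while still holding: trigger bar gripped between the fingers and pulled, so that the pressure stays on.

Things in the scene. Friction and masses are not known exactly. Their poses are not given: they have to be found in the camera images.
- jig: Fixed jig: plywood board (x -90..80, y -170..230 mm, 18 thick) on the bench, origin at bench height. Along its y: wooden stop at the -y end, strip between two low fences, sprung pad, jaw, and at +y the ratchet housing (two dark cheeks, x +-25, y 96..162, 90 mm high) with the trigger above it.
- hold_down_hinge (a point): Hinge of the hold-down arm, on the jig's -x side at jig (-55, -40, 75) mm; hinge axis along jig y, between two steel ears (to 84 mm high).
- trigger_pivot (a point): Pivot of the trigger, between the cheeks at jig (0, 126, 75) mm; axis along jig x.
- stop: Fixed wooden stop, 70 x 30 x 50 mm, at the -y end of the jig; origin under its centre at jig (0, -115, 18) mm; its face towards the strip is at jig y = -100 mm.
- strip: Loose brown wooden strip 50 (x) x 100 (y) x 30 (z) mm, 0.14 kg, with five steel pegs 8 mm thick standing 14 mm proud in a row at x = +15 mm; origin under its centre, on the jig board, 18 mm above the bench. It lies between the fences, a few mm short of the stop.
- hold_down (a joint): Angle (rad) of the hold-down arm: 0 = standing, leaning 0.35 back towards jig -x (the robot's side), where it rests; 0.35 = upright, the centre; beyond that it falls by itself, slowly, towards jig +x; about 1.92 = level, foot on the strip. Pushing it 75 mm from the hinge takes 1 to 3 N.
- foot: Rubber foot of the hold-down arm: 16 mm ball end, tip 27 mm off the arm's centre line, 52 mm from the hinge. The arm is a steel bar 12 x 16 mm (16 along the hinge axis), 115 mm long, with a 24 mm black ball knob centred 117 mm from the hinge. Origin on the arm's centre line, z outwards along the arm, x towards the foot's tip.
- trigger (a joint): Trigger angle (rad): 0 = released, leaning 0.225 towards the strip (jig -y); 0.45 = fully pulled, leaning 0.225 away (jig +y). A light spring returns it. Pulling drives the jaw forward 40 mm per rad (18 mm a full stroke); returning clicks back over 6 mm pitch ratchet pins and leaves the jaw there, so the first 0 to 6 mm of jaw motion of a stroke may be lost.
- trigger_bar: Black round cross bar on top of the trigger, 20 mm thick, 56 mm long along jig x, on a stem 12 (x) x 8 mm; 85 mm from the pivot, so 158 to 160 mm above the bench in its 38 mm swing along jig y. Origin at the bar's centre. Grip it from above, closing along jig y. Pulling takes 4 to 8 N free, about 11 N with the pad 10 mm in.
- jaw (a joint): Advance (m) of the ratchet jaw towards the strip, 0 to 0.080; starts at 0 to 0.020. Its friction (4 N) holds it where the pawl left it, but it slips back when the pad presses harder than that and the trigger is let go.
- jaw_plate: Dark steel jaw plate 44 x 8 x 28 mm; origin at the middle of its +y face, at jig (0, 88.5 - jaw advance, 33) mm. Not to be pushed directly.
- pad (a joint): How far (m) the sprung pad is pressed in towards the jaw plate: 0 = out, 0.024 = bottomed; spring 1.2 N per mm, so 10 mm means 12 N on the strip.
- pad_face: Black rubber pad 44 x 8 x 26 mm on two rods in front of the jaw plate; its front (-y) face is 40 mm ahead of the jaw plate's origin when out (jig y = 48.5 mm minus jaw advance plus pad travel) and 6 mm ahead of its own origin.
- caddy: Bystander: red plastic caddy 130 x 180 mm with a carrying handle 136 mm high and a grey release button, holding a few pegs; origin under its centre.
- mallet: Bystander: mallet with a black rubber head (60 mm thick, 90 mm long) and a wooden handle, 240 mm long, lying down; origin at bench height under the handle.
- saucer: Bystander: white ceramic saucer, 140 mm across, 20 mm high; origin under its centre.
Things that resemble listed ones, but are neither listed nor needed, are in the scene too. There is more than one size of the strip; the job needs the middle-sized.

How it is judged:
By the outcome, as a careful person would: the job done as asked, in the order asked, and still so for the second after the job is handed in, while the arm keeps its last pose, push and grip.
It also fails if it takes over 61 s, if anything falls off the work surface, if the arm or the gripper's body presses on something with over 40 N, if the wrist force passes 120 N, or if a joint passes its speed limit or range.

## Working session

There is one attempt and no reset: what is moved stays moved. The work goes in short steps, Python scripts to look and compute and a shell command to move; the robot and the scene stay as the last step left them, time stands still between calls to the robot, and variables do not carry over. Pictures are saved under pics/ and viewed, at most 10 in all, crops included, and the job is handed in when it is done.

```bash
mkdir -p pics; cat > h.py <<'E'
import numpy as np, cv2
from plant import *
def save(n,f): cv2.imwrite(f'pics/{n}.png',cv2.cvtColor(f['img'],cv2.COLOR_RGB2BGR))
def ray(f,u,v):
    d=f['rotation']@np.linalg.inv(f['intrinsics'])@np.array([u,v,1.]); return np.array(f['origin']),d
def onz(f,u,v,z):
    o,d=ray(f,u,v); return o+d*(z-o[2])/d[2]
def dep(f,u,v): 
    o,d=ray(f,u,v); return o+d*f['depth'][int(v),int(u)]
def proj(f,p):
    c=np.array(f['rotation']).T@(np.array(p)-f['origin']); q=f['intrinsics']@c; return q[:2]/q[2]
E
python3 - <<'E'
from h import *
import pickle
a=[]
for n in ('scene','top'):
    f=grab_frame(n); save(n+'0',f); pickle.dump(f,open(n+'.pkl','wb')); print(n,f['origin'],np.round(f['rotation'],3).tolist(),f['intrinsics'][0])
print(state())
E
```

```text
scene [1.14478149 0.02933281 0.9867162 ] [-1.84, -1.934, 0.619] [380.86792069   0.         321.6474917 ]
top [0.37355963 0.00217623 1.57588101] [-2.194, 2.133, -0.129] [470.33961944   0.         312.98303466]
{'time': 0.1, 'qpos': array([ 1.02666663e+00,  3.81170291e-01,  1.29812878e+00, -4.35671962e-06,
        1.46361349e+00, -2.15282687e-01]), 'joint_velocities': array([-0.0009758 , -0.00084963, -0.0014772 ,  0.00032977,  0.00147905,
       -0.00022432]), 'tau': array([ 4.21677658e-03, -4.49223053e+01, -2.31652164e+01, -1.75078039e-04,
        3.68270354e-03, -3.29986688e-05]), 'position': array([0.17749376, 0.52032531, 0.24177009]), 'ee_rot': array([-5.14147076e-01, -3.09874251e+00,  1.92784900e-03]), 'wrist_force': array([ 0.70412034, -0.03610325, -0.2577861 ]), 'wrist_torque': array([ 0.006989  ,  0.07978338, -0.02737917]), 'grip_force': 0.0, 'grip_width': 0.08549214359570408}
```

Rotation is a rotation vector, so I adjust the helper.

```bash
python3 - <<'E'
s=open('h.py').read()
s=s.replace("def ray","R=lambda f: cv2.Rodrigues(np.array(f['rotation'],float))[0]\ndef ray").replace("f['rotation']@","R(f)@").replace("np.array(f['rotation']).T","R(f).T")
open('h.py','w').write(s)
E
```

```text
(no output)
```

View pics/scene0.png

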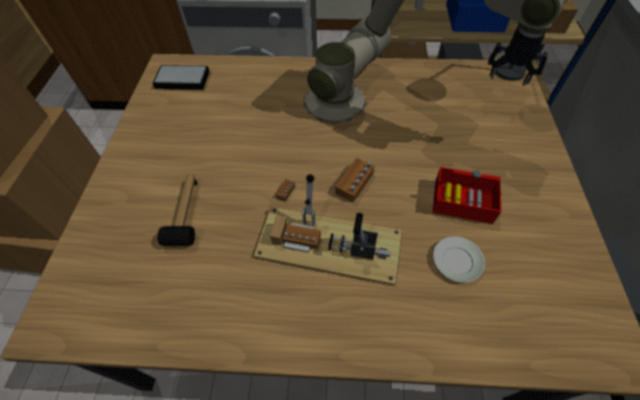

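View pics/top0.png

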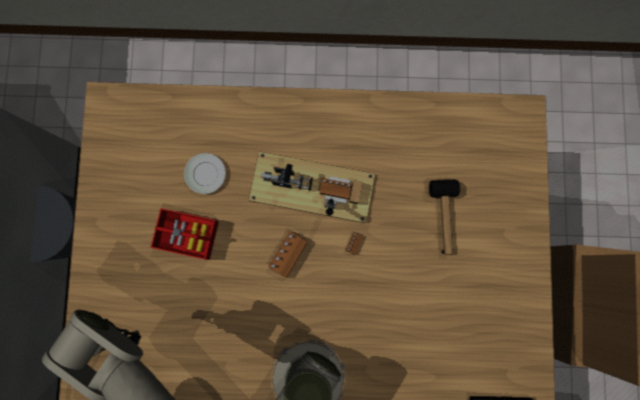

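The scene view shows the jig at about (328,245), with the hold-down arm's knob at (310,178) and the trigger bar at (359,217). In the top view the board spans (250..378, 153..222), knob (330,210), trigger about (288,170).
What could be mistaken for the strip, in top-view pixels: the strip in the jig (336,187), a larger loose one (288,254) and a smaller loose one (355,243). I choose the one in the jig. For the trigger bar, the black knob (330,210) and the mallet head (444,188) are also black.

```bash
python3 - <<'E'
from h import *
import pickle
t=pickle.load(open('top.pkl','rb')); s=pickle.load(open('scene.pkl','rb'))
# board by depth height in top view + colour
im=t['img']; hsv=cv2.cvtColor(im,cv2.COLOR_RGB2HSV)
print(hsv[205,270],hsv[180,365],hsv[230,260])
vv,uu=np.mgrid[140:235,235:395]
P=np.array([dep(t,u,v) for u,v in zip(uu.ravel(),vv.ravel())])
z=P[:,2].reshape(uu.shape)
m=((z>0.009)).astype(np.uint8)
m=cv2.morphologyEx(m,cv2.MORPH_OPEN,np.ones((3,3)))
cs,_=cv2.findContours(m,cv2.RETR_EXTERNAL,cv2.CHAIN_APPROX_NONE)
c=max(cs,key=cv2.contourArea)
pts=np.array([onz(t,p[0][0]+235,p[0][1]+140,0.018)[:2] for p in c],np.float32)
r=cv2.minAreaRect(pts); print(r, cv2.boxPoints(r).tolist())
print('zstats',np.percentile(z,[5,50,95]))
a=cv2.resize(im[140:235,235:395],None,fx=5,fy=5,interpolation=cv2.INTER_CUBIC)[:300*2]
b=cv2.resize(s['img'][165:285,245:405],None,fx=5,fy=5,interpolation=cv2.INTER_CUBIC)
cv2.imwrite('pics/c_top.png',a[:,:,::-1]); cv2.imwrite('pics/c_scene.png',b[:,:,::-1])
E
```

```text
[ 17 120 115] [ 22 100 140] [ 17 118 125]
((0.6205394268035889, 0.0067218393087387085), (0.39868107438087463, 0.17027369141578674), 80.63819885253906) [[0.5041101574897766, -0.17611458897590637], [0.6721159815788269, -0.20381268858909607], [0.7369686961174011, 0.1895582675933838], [0.5689628720283508, 0.2172563672065735]]
zstats [-0.00627636  0.0021589   0.05107872]
```

View pics/c_scene.png

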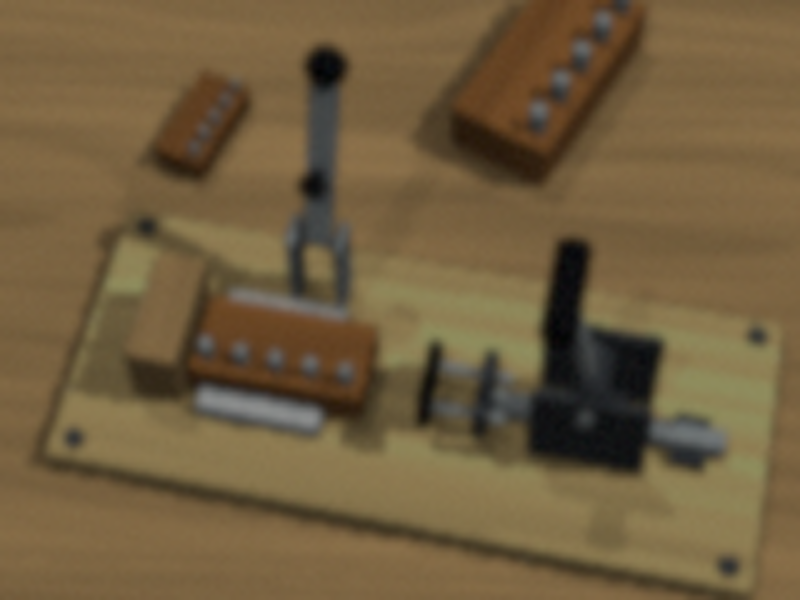

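View pics/c_top.png

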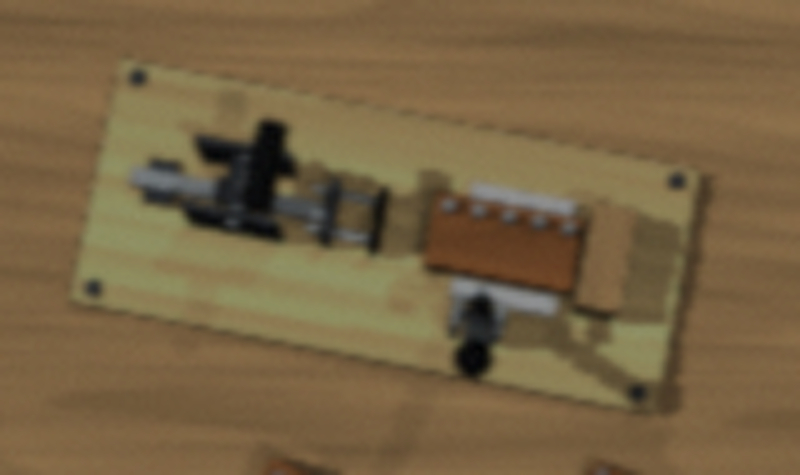

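The crops confirm the choice: the middle-sized strip lies in the jig, with pegs up and a few mm short of the stop (scene crop (285,350)). The trigger bar is at scene crop (568,285) and top crop (265,165). The knob is at scene crop (325,66) and top crop (472,357), and the arm leans towards the robot. The board measures 399x170 mm, as described.

Next I triangulate the bar and knob from the two views and check them against the board frame.

```bash
cat >> h.py <<'E'
ey=np.array([0.0648,0.3934]);ey/=np.linalg.norm(ey);ex=np.array([ey[1],-ey[0]])
O=np.array([0.62054,0.00672])+.005*ex-.030*ey
def J(x,y,z): return np.r_[O+ex*x/1e3+ey*y/1e3,z/1e3]
def toJ(p): d=np.array(p[:2])-O; return np.round(np.r_[d@ex,d@ey,p[2]]*1e3,1)
def tri(f,a,g,b):
    o1,d1=ray(f,*a);o2,d2=ray(g,*b); d1/=np.linalg.norm(d1);d2/=np.linalg.norm(d2)
    k=np.linalg.lstsq(np.c_[d1,-d2],o2-o1,rcond=None)[0]; p,q=o1+k[0]*d1,o2+k[1]*d2
    return (p+q)/2,np.linalg.norm(p-q)
E
python3 - <<'E'
from h import *
import pickle
t=pickle.load(open('top.pkl','rb')); s=pickle.load(open('scene.pkl','rb'))
def c(a): return (245+(a[0]+.5)/5-.5,165+(a[1]+.5)/5-.5)
def ct(a): return (235+(a[0]+.5)/5-.5,140+(a[1]+.5)/5-.5)
for n,a,b,e in (('knob',(325,66),(472,357),J(-55-117*np.sin(.35),-40,75+117*np.cos(.35))),('bar',(568,285),(265,165),J(0,107,158))):
    p,g=tri(s,c(a),t,ct(b)); print(n,np.round(p,4),'jig',toJ(p),'gap',round(g,4),'expect jig',toJ(e), 'pix exp',proj(s,e),c(a),proj(t,e),ct(b))
print('O',O,'yaw',np.degrees(np.arctan2(ex[1],ex[0])))
Rt=cv2.Rodrigues(state()['ee_rot'])[0]; print(np.round(Rt,3))
E
```

```text
knob [ 0.5227 -0.0493  0.1819] jig [-92.4 -41.2 181.9] gap 0.001 expect jig [-95.1 -40.  184.9] pix exp [310.41164745 176.41120051] (309.6, 177.8) [328.65057522 211.6917034 ] (329.0, 211.0)
bar [0.6396 0.0805 0.1588] jig [  1.8 105.9 158.8] gap 0.0015 expect jig [ -0. 107. 158.] pix exp [358.41490025 221.24549793] (358.2, 221.6) [286.89992323 173.12940894] (287.6, 172.6)
O [ 0.62059769 -0.02369376] yaw -9.353646523672397
[[-0.946  0.323 -0.001]
 [ 0.323  0.946 -0.001]
 [ 0.    -0.001 -1.   ]]
```

The board frame agrees with the triangulated points within 3 mm. I'm setting out: turn the tool so that its y lies along jig y, close the gripper, and go to the robot's side of the hold-down arm.

```bash
python3 -m jog '[[[0,0,-9.5],[0,0,0],-1],[[0,0,0],[-3.1,-4.2,0],-1],[[0,0,0],[-3.1,-4.2,0],-1],[[0,0,0],[-3.1,-4.2,0],-1],[[0,0,0],[-3.1,-4.2,0],-1],[[0,0,0],[-3.1,-4.2,0],-1],[[0,0,0],[-3.1,-4.2,0],-1],[[0,0,0],[-3.1,-4.2,0],-1],[[0,0,0],[-3.1,-4.2,0],-1],[[0,0,0],[-3.1,-4.2,0],-1]]' 40
cat > w.py <<'E'
from h import *
s=state(); M=cv2.Rodrigues(s['ee_rot'])[0]
print('t',s['time'],'TCP jig',toJ(s['position']),'tool y yaw err deg',np.degrees(np.arctan2(M[1,1],M[0,1])-np.arctan2(ey[1],ey[0])),'z',np.round(M[:,2],3))
f=s['wrist_force']; print('F jig',np.round([f[:2]@ex,f[:2]@ey,f[2]],1),'grip',s['grip_width'],s['grip_force'])
E
python3 w.py
```

```text
time: 1.35
position: [0.3919, 0.1006, 0.2423]
ee_rot: [-0.256, -3.131, -0.0]
wrist_force: [1.1, 0.7, -0.0]
grip_width: -0.0001
grip_force: 0.0
t 1.35 TCP jig [-245.8   85.5  242.3] tool y yaw err deg 0.004955193209295049 z [-0.  0. -1.]
F jig [ 1.   0.8 -0. ] grip -0.00014858246341166873 0.0
```

```bash
python3 -m jog '[[[0,0,0],[-3.2,-4.2,2.5],-1],[[0,0,0],[-3.2,-4.2,2.5],-1],[[0,0,0],[-3.2,-4.1,2.6],-1],[[0,0,0],[0,0,0],-1],[[0,0,0],[-1.5,0,0],-1],[[0,0,0],[-1.5,0,0],-1],[[0,0,0],[-1.2,0,0],-1],[[0,0,0],[-1.2,0,0],-1],[[0,0,0],[-1.2,0,0],-1],[[0,0,0],[-1.2,0,0],-1]]'
python3 w.py
python3 - <<'E'
from h import *
f=grab_frame('scene'); cv2.imwrite('pics/push1.png',cv2.resize(f['img'][125:285,245:405],None,fx=3.7,fy=3.7,interpolation=cv2.INTER_CUBIC)[:,:,::-1])
E
```

```text
time: 2.6
position: [0.5437, -0.0494, 0.1664]
ee_rot: [0.256, 3.131, -0.0]
wrist_force: [-0.7, -0.0, 0.8]
grip_width: 0.0002
grip_force: 0.0
t 2.6 TCP jig [-71.7 -37.8 166.4] tool y yaw err deg 0.02118122279267687 z [ 0. -0. -1.]
F jig [-0.7 -0.2  0.8] grip 0.00015835822065188098 0.0
```

View pics/push1.png

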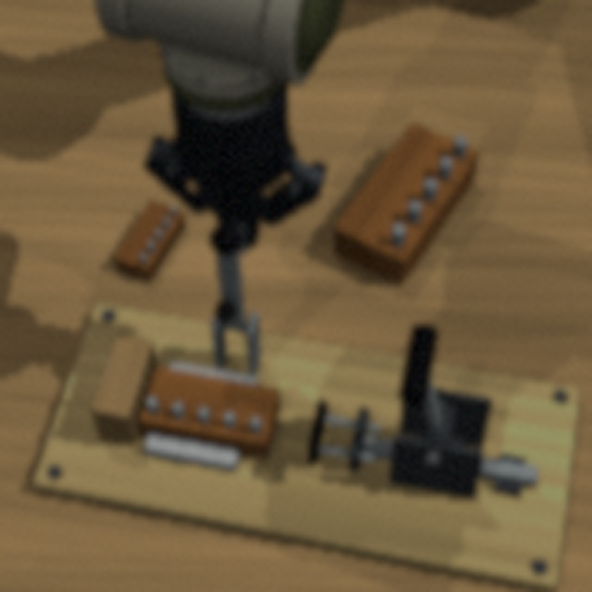

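The fingers are at (230,215), pressing on the knob, and the arm is nearly upright. I keep pushing past centre, then wait for it to fall.

```bash
python3 -m jog '[[[0,0,0],[-1.2,0,0],-1],[[0,0,0],[-1.2,0,0],-1],[[0,0,0],[-1.2,0,0],-1],[[0,0,0],[-1.2,0,0],-1],[[0,0,0],[0,0,0],-1],[[0,0,0],[0,0,0],-1],[[0,0,0],[3,0,-1],-1],[[0,0,0],[3,2,-3],-1],[[0,0,0],[1,3,-2],-1],[[0,0,0],[0,3,0],-1]]'
python3 w.py
python3 - <<'E'
from h import *
f=grab_frame('scene'); cv2.imwrite('pics/push2.png',cv2.resize(f['img'][125:285,245:405],None,fx=3.7,fy=3.7,interpolation=cv2.INTER_CUBIC)[:,:,::-1])
E
```

```text
time: 3.9
position: [0.5339, 0.034, 0.2284]
ee_rot: [0.256, 3.128, -0.0]
wrist_force: [0.1, 0.2, -0.2]
grip_width: -0.0001
grip_force: 0.0
t 3.9 TCP jig [-95.   42.9 228.4] tool y yaw err deg -0.009521060375872595 z [ 0.004 -0.001 -1.   ]
F jig [ 0.1  0.3 -0.2] grip -0.00011219173685999356 0.0
```

View pics/push2.png

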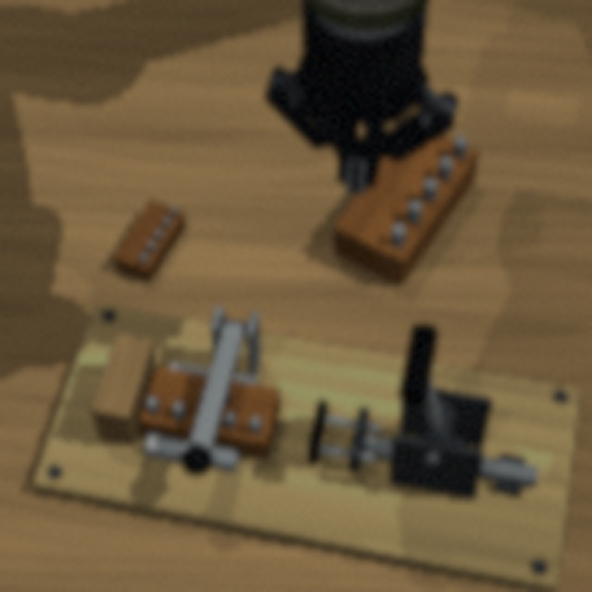

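The hold-down arm lies across the strip, its knob at (197,458) on the far side. Now I open and go over the trigger bar, then descend.

```bash
python3 -m jog '[[[0,0,0],[-2.4,1.6,0],1],[[0,0,0],[-2.4,1.6,0],1],[[0,0,0],[-2.4,1.6,0],1],[[0,0,0],[-2.4,1.6,0],1],[[0,0,0],[0,0,0],1],[[0,0,0],[0,0,1.6],1],[[0,0,0],[0,0,0],1],[[0,0,0],[0,0,0],1],[[0,0,0],[0,0,0],1],[[0,0,0],[0,0,0],1]]'
python3 w.py
python3 - <<'E'
from h import *
f=grab_frame('wrist'); save('wrist1',f)
print('expected bar px',proj(f,J(0,106.5,158.5)),proj(f,J(28,106.5,158.5)),proj(f,J(-28,106.5,158.5)))
E
```

```text
time: 5.2
position: [0.6394, 0.0807, 0.2108]
ee_rot: [0.256, 3.13, -0.0]
wrist_force: [0.4, -0.3, 0.8]
grip_width: 0.0854
grip_force: 0.0
t 5.2 TCP jig [  1.6 106.  210.8] tool y yaw err deg 0.01135585664799085 z [ 0.001 -0.    -1.   ]
F jig [ 0.4 -0.2  0.8] grip 0.08536465268292819 0.0
expected bar px [320.86185774 225.74654391] [320.74144943 262.85493179] [320.99368184 185.11994347]
```

View pics/wrist1.png

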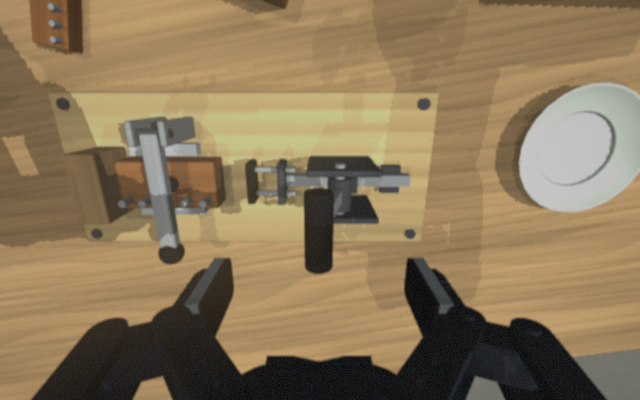

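The bar is at (319,190..270), as expected within 2 mm and centred between the fingers (tips at u=231 and 405). The hold-down lies on the strip. The pad's front is at u≈247 and the strip's end at u≈222. I descend and grip.

```bash
python3 -m jog '[[[0,0,0],[0,0,1.6],1],[[0,0,0],[0,0,1.5],1],[[0,0,0],[0,0,1.5],1],[[0,0,0],[0,0,1.5],1],[[0,0,0],[0,0,0],1],[[0,0,0],[0,0,0],-1],[[0,0,0],[0,0,0],-1],[[0,0,0],[0,0,0],-1],[[0,0,0],[0,0,0],-1],[[0,0,0],[0,0,0],-1]]' 60
python3 w.py
python3 - <<'E'
from h import *
import pickle
f=grab_frame('wrist'); pickle.dump(f,open('w0.pkl','wb'))
im=f['img']; 
cv2.imwrite('pics/wrist2.png',cv2.resize(im[0:400,0:500],None,fx=1.5,fy=1.5)[:,:,::-1])
E
```

```text
time: 6.5
position: [0.6394, 0.0806, 0.1498]
ee_rot: [0.256, 3.131, -0.0]
wrist_force: [-0.7, -0.7, 3.5]
grip_width: 0.0183
grip_force: 58.5
t 6.5 TCP jig [  1.6 106.  149.8] tool y yaw err deg 0.010606810532927696 z [ 0.001 -0.    -1.   ]
F jig [-0.6 -0.8  3.5] grip 0.01832494611914285 58.5029411315918
```

View pics/wrist2.png

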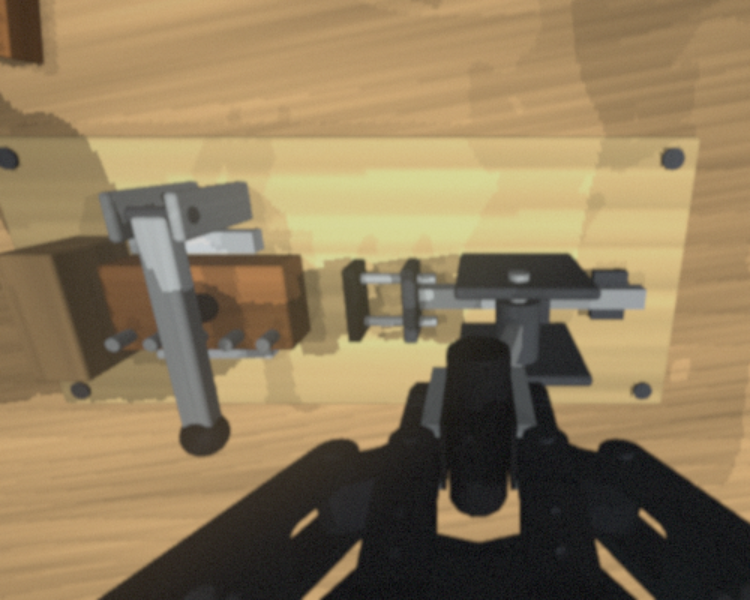

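The bar is gripped (18.3 mm opening, 58 N). The pad's front edge is at (344,300), the jaw plate's back edge at (418,300) and the strip's end at (301,290), all in the 1.5x crop.

```bash
cat > m.py <<'E'
from h import *
# brightness profile along jig y at given x,z in the wrist view, for edges
def prof(f,x,z,y0,y1,step=1.0):
    ys=np.arange(y0,y1,step); g=cv2.cvtColor(f['img'],cv2.COLOR_RGB2GRAY).astype(np.float32)
    uv=np.array([proj(f,J(x,y,z)) for y in ys],np.float32)
    return ys,cv2.remap(g,uv[:,0].reshape(1,-1),uv[:,1].reshape(1,-1),cv2.INTER_LINEAR)[0]
if __name__=='__main__':
    import sys
    f=grab_frame('wrist')
    for x in (0,12):
        ys,p=prof(f,x,46,-10,95); print('x',x); print(' '.join(f'{int(y)}:{int(v)}' for y,v in zip(ys,p)))
E
python3 m.py; python3 - <<'E'
from h import *
import pickle
f=pickle.load(open('w0.pkl','rb'))
for n,u,v,z in (('padfront',344,300,46),('padback',366,300,46),('jawfront',402,300,47),('jawback',418,300,47),('stripend',301,290,48),('stop',55,330,68)): print(n,toJ(onz(f,u/1.5,v/1.5,z/1e3)), toJ(dep(f,u/1.5,v/1.5)))
E
```

```text
x 0
-10:116 -9:116 -8:119 -7:122 -6:124 -5:121 -4:121 -3:121 -2:119 -1:108 0:85 1:72 2:65 3:66 4:65 5:64 6:63 7:63 8:65 9:65 10:77 11:101 12:115 13:118 14:118 15:118 16:118 17:117 18:130 19:145 20:151 21:150 22:151 23:153 24:152 25:153 26:154 27:153 28:153 29:153 30:144 31:112 32:73 33:59 34:61 35:64 36:61 37:66 38:62 39:59 40:54 41:57 42:59 43:59 44:78 45:111 46:119 47:119 48:118 49:119 50:118 51:118 52:122 53:131 54:140 55:140 56:140 57:141 58:140 59:141 60:142 61:138 62:124 63:97 64:91 65:92 66:94 67:93 68:94 69:90 70:80 71:74 72:92 73:116 74:124 75:129 76:140 77:150 78:150 79:142 80:137 81:134 82:134 83:133 84:131 85:133 86:133 87:132 88:132 89:132 90:130 91:130 92:128 93:122 94:121
x 12
-10:94 -9:92 -8:90 -7:88 -6:92 -5:92 -4:96 -3:95 -2:91 -1:84 0:70 1:64 2:61 3:62 4:65 5:61 6:63 7:60 8:64 9:65 10:74 11:93 12:110 13:114 14:119 15:121 16:121 17:121 18:128 19:138 20:141 21:141 22:140 23:140 24:142 25:141 26:141 27:140 28:141 29:141 30:139 31:114 32:77 33:63 34:61 35:59 36:61 37:58 38:57 39:56 40:60 41:79 42:100 43:113 44:130 45:135 46:140 47:138 48:137 49:137 50:136 51:137 52:138 53:138 54:137 55:137 56:140 57:140 58:139 59:137 60:136 61:135 62:119 63:90 64:75 65:74 66:74 67:75 68:73 69:68 70:62 71:66 72:93 73:116 74:138 75:156 76:162 77:163 78:166 79:173 80:180 81:162 82:128 83:115 84:119 85:121 86:122 87:130 88:138 89:140 90:139 91:141 92:141 93:140 94:140
padfront [-0.2 31.3 46. ] [ 9.6 22.5 17.8]
padback [-0.2 43.4 46. ] [ 6.8 38.1 25.7]
jawfront [-0.5 63.4 47. ] [-0.2 63.2 46. ]
jawback [-0.5 72.1 47. ] [ 2.9 70.7 37.1]
stripend [-6.6  9.2 48. ] [ 0.5  0.2 26. ]
stop [   8.5 -110.6   68. ] [   8.6 -110.9   67.7]
```

Strip end is at jig y≈0, pad front ≈31.5 and jaw back ≈72, so the jaw is at about 16.5 mm and needs about 58.5. That is three or so strokes, and the last one I'll hold. First stroke:

```bash
python3 -m jog '[[[0,0,0],[0,0.6,-0.07],-1],[[0,0,0],[0,0.6,-0.06],-1],[[0,0,0],[0,0.6,-0.03],-1],[[0,0,0],[0,0.6,0.03],-1],[[0,0,0],[0,0.6,0.06],-1],[[0,0,0],[0,0.6,0.07],-1],[[0,0,0],[0,0,0],-1],[[0,0,0],[0,0,0],-1],[[0,0,0],[0,0,0],-1],[[0,0,0],[0,0,0],-1]]'
python3 w.py; cat > j.py <<'E'
from m import *
f=grab_frame('wrist')
def edge(x,a,b,thr,rise):  # sub-mm crossing
    ys,p=prof(f,x,46,a,b,.25); s=(p>thr) if rise else (p<thr); return ys[np.argmax(s)] if s.any() else None
import sys
lo,hi=float(sys.argv[1]),float(sys.argv[2])
for x in (0,12,-10):
    ys,p=prof(f,x,46,lo,hi,1.5); print(x,lo,'|',' '.join(str(int(v)) for v in p))
E
python3 j.py -6 90
```

```text
time: 7.85
position: [0.646, 0.115, 0.1511]
ee_rot: [0.257, 3.127, -0.004]
wrist_force: [-1.9, -6.8, 11.1]
grip_width: 0.0185
grip_force: 61.7
t 7.85 TCP jig [  2.6 141.  151.1] tool y yaw err deg -0.027349028188771878 z [ 0.003 -0.003 -1.   ]
F jig [-0.7 -7.  11.1] grip 0.018464956426699725 61.69282615184784
0 -6.0 | 91 89 87 77 66 61 58 58 64 60 59 60 60 65 74 62 61 63 61 57 55 58 55 55 55 58 90 115 117 116 117 117 127 139 137 109 79 75 76 73 67 62 59 78 100 110 126 146 156 154 143 140 137 139 135 132 134 133 138 137 132 129 123 120
12 -6.0 | 87 90 91 81 66 58 61 59 60 59 59 59 60 67 74 57 58 55 58 54 54 55 83 110 127 134 132 135 131 132 134 134 133 134 136 104 77 77 75 70 64 61 74 107 132 135 135 136 131 100 105 121 121 123 157 176 157 146 140 139 140 137 139 140
-10 -6.0 | 124 125 125 118 92 81 82 82 81 80 81 76 66 68 74 61 61 62 59 61 59 61 82 102 112 115 131 155 156 156 141 133 135 129 127 104 80 78 75 72 66 64 69 82 91 99 105 105 111 113 131 133 125 126 126 125 114 112 111 111 112 107 87 65
```

Pad front is now ≈16 and jaw back ≈57.5, so the jaw is at about 31.5 mm, a gain of 15. I return and do the second full stroke.

```bash
python3 -m jog '[[[0,0,0],[0,-0.9,-0.1],-1],[[0,0,0],[0,-0.9,-0.05],-1],[[0,0,0],[0,-0.9,0.05],-1],[[0,0,0],[0,-0.9,0.1],-1],[[0,0,0],[0,0,0],-1],[[0,0,0],[0,0.9,-0.1],-1],[[0,0,0],[0,0.9,-0.05],-1],[[0,0,0],[0,0.9,0.05],-1],[[0,0,0],[0,0.9,0.1],-1],[[0,0,0],[0,0,0],-1]]'
python3 w.py; python3 j.py -12 70
```

```text
time: 9.15
position: [0.6463, 0.1153, 0.1516]
ee_rot: [0.256, 3.126, -0.004]
wrist_force: [-1.6, -6.1, 14.3]
grip_width: 0.018
grip_force: 62.5
t 9.15 TCP jig [  2.8 141.3 151.6] tool y yaw err deg -0.0007619167660903816 z [ 0.005 -0.003 -1.   ]
F jig [-0.6 -6.3 14.3] grip 0.017975753679313533 62.45321989059448
0 -12.0 | 88 88 90 91 90 88 89 79 62 58 56 54 58 59 56 57 54 52 54 54 54 55 61 101 116 114 114 116 119 132 133 105 90 93 94 88 76 65 61 71 97 107 120 130 134 134 133 132 132 135 132 134 137 146 147
12 -12.0 | 96 94 87 88 87 92 94 84 69 59 57 55 55 54 53 53 51 53 72 102 123 131 132 131 131 132 134 132 133 133 130 98 77 76 75 72 62 62 68 99 123 133 135 134 131 104 95 118 121 118 120 123 132 140 140
-10 -12.0 | 99 112 116 122 126 128 125 116 95 78 67 59 58 60 58 58 50 55 77 102 113 117 121 144 152 151 149 138 134 127 118 96 92 93 95 91 76 68 67 79 93 97 99 103 100 92 96 102 121 131 118 127 131 145 138
```

The second stroke gained 12 mm, so the jaw is at about 43.5 and the pad front at about 4.5. The phase implies about 4.5 mm is lost per stroke. I return and make a partial third stroke of 22 mm (jaw to about 49.5), so the pad only just meets the strip and nothing slips back on release.

```bash
python3 -m jog '[[[0,0,0],[0,-0.9,-0.1],-1],[[0,0,0],[0,-0.9,-0.05],-1],[[0,0,0],[0,-0.9,0.05],-1],[[0,0,0],[0,-0.9,0.1],-1],[[0,0,0],[0,0,0],-1],[[0,0,0],[0,0.8,-0.1],-1],[[0,0,0],[0,0.7,-0.05],-1],[[0,0,0],[0,0.7,0],-1],[[0,0,0],[0,0,0],-1],[[0,0,0],[0,0,0],-1]]'
python3 w.py; python3 j.py -12 70
```

```text
time: 10.45
position: [0.644, 0.1007, 0.1532]
ee_rot: [0.257, 3.126, -0.005]
wrist_force: [-2.8, -8.8, 13.5]
grip_width: 0.0179
grip_force: 62.8
t 10.45 TCP jig [  2.9 126.5 153.2] tool y yaw err deg -0.031622995885841505 z [ 0.004 -0.004 -1.   ]
F jig [-1.3 -9.2 13.5] grip 0.01789934909374538 62.806845903396606
0 -12.0 | 100 114 114 120 122 121 121 110 88 62 58 61 63 61 57 55 54 54 57 54 62 108 115 116 115 118 124 131 96 79 80 77 70 64 63 65 86 103 121 136 137 154 163 162 155 142 144 143 140 136 150 181 183 180 177
12 -12.0 | 94 93 90 87 89 92 94 84 66 58 55 56 50 56 54 54 57 92 112 128 133 132 132 132 133 132 135 128 91 80 74 77 72 63 65 80 111 131 136 136 137 135 138 128 99 122 126 135 162 180 191 195 195 195 195
-10 -12.0 | 126 127 127 128 126 127 126 121 93 66 60 60 62 60 57 57 61 96 112 118 123 141 153 141 135 125 117 117 93 83 79 77 74 63 63 72 84 95 103 107 105 105 120 124 122 142 140 130 134 133 138 138 151 151 146
```

```bash
cat > c.py <<'E'
from m import *
import pickle,os
def cross(f,x,z,a,b,thr,rise):
    ys,p=prof(f,x,z,a,b,.25); s=(p>thr) if rise else (p<thr); s=s.astype(int)
    k=np.where(np.diff(s)==1)[0]; return ys[k[0]+1] if len(k) else np.nan
def meas(f,pr,jf):
    out=[]
    for x in (-15,-5,5,12):
        a=cross(f,x,20,pr-7,pr+10,85,True); b=cross(f,x,47,jf-8,jf+8,105,False); out.append((x,a,b,b-a))
    return np.round(out,1).tolist()
if __name__=='__main__':
    import sys
    if len(sys.argv)>3: print('base',meas(pickle.load(open('w0.pkl','rb')),40,63.5))
    f=grab_frame('wrist'); print('F',state()['wrist_force'])
    print(meas(f,float(sys.argv[1]),float(sys.argv[2])))
    # strip/stop gap at z=48 and strip end
    for x in (-12,0): 
        ys,p=prof(f,x,47,-112,-84,1); print(x,' '.join(str(int(v)) for v in p))
E
python3 c.py 9 31 base
```

```text
base [[-15.0, 37.0, 62.5, 25.5], [-5.0, 33.5, 63.2, 29.8], [5.0, 37.2, 63.2, 26.0], [12.0, 37.8, 62.8, 25.0]]
F [-1.62936213 -7.54483192 13.14817963]
[[-15.0, 6.5, 30.0, 23.5], [-5.0, nan, 30.2, nan], [5.0, 7.2, 30.2, 23.0], [12.0, 7.5, 30.0, 22.5]]
-12 58 58 58 59 57 58 58 57 56 58 58 60 62 68 79 88 92 91 92 93 91 93 93 92 91 91 91 92
0 57 59 59 59 60 56 57 54 58 58 58 59 61 68 77 84 89 91 89 87 87 89 89 87 88 89 89 90
```

The compression is now about 2.5 mm (gap 23.0 against 25.5 at rest), with the jaw at ≈49.2. I return and make the last stroke by measurement: pull 24 mm first.

```bash
python3 -m jog '[[[0,0,0],[0,-0.7,0],-1],[[0,0,0],[0,-0.7,0.05],-1],[[0,0,0],[0,-0.8,0.1],-1],[[0,0,0],[0,0,0],-1],[[0,0,0],[0,0.7,-0.1],-1],[[0,0,0],[0,0.7,-0.05],-1],[[0,0,0],[0,0.5,0],-1],[[0,0,0],[0,0.5,0],-1],[[0,0,0],[0,0,0],-1],[[0,0,0],[0,0,0],-1]]'
python3 w.py; python3 c.py 6 23
```

```text
time: 11.8
position: [0.6442, 0.1019, 0.1538]
ee_rot: [0.257, 3.126, -0.007]
wrist_force: [-4.3, -11.4, 17.0]
grip_width: 0.0181
grip_force: 62.5
t 11.8 TCP jig [  2.8 127.8 153.8] tool y yaw err deg -0.0512912051837654 z [ 0.004 -0.005 -1.   ]
F jig [ -2.4 -11.9  17. ] grip 0.01808921718644304 62.50460386276245
F [ -4.89950266 -11.50309053  16.82662465]
[[-15.0, 4.8, 23.5, 18.8], [-5.0, nan, 23.0, nan], [5.0, 5.2, 23.5, 18.2], [12.0, 5.2, 23.8, 18.5]]
-12 57 60 57 60 58 56 58 51 57 58 59 66 70 73 78 88 92 90 92 90 90 91 91 91 92 94 95 93
0 54 59 58 58 55 61 58 56 56 58 60 64 68 73 76 84 87 88 86 88 89 90 89 90 90 89 89 89
```

Compression is about 7 mm with the trigger held. About 6 mm more bar travel is needed, and I ease the vertical load slightly.

```bash
python3 -m jog '[[[0,0,0],[0,0.2,-0.05],-1],[[0,0,0],[0,0.2,-0.05],-1],[[0,0,0],[0,0.2,-0.05],-1],[[0,0,0],[0,0,0],-1],[[0,0,0],[0,0,0],-1],[[0,0,0],[0,0,0],-1],[[0,0,0],[0,0,0],-1],[[0,0,0],[0,0,0],-1],[[0,0,0],[0,0,0],-1],[[0,0,0],[0,0,0],-1]]'
python3 w.py; python3 c.py 5 21; python3 - <<'E'
from h import *
f=grab_frame('wrist'); cv2.imwrite('pics/fin1.png',cv2.resize(f['img'][90:390,0:400],None,fx=2,fy=2,interpolation=cv2.INTER_CUBIC)[:,:,::-1])
E
```

```text
time: 13.1
position: [0.6449, 0.1066, 0.1539]
ee_rot: [0.259, 3.128, -0.011]
wrist_force: [-3.7, -15.8, 10.2]
grip_width: 0.0178
grip_force: 61.4
t 13.1 TCP jig [  2.8 132.5 153.9] tool y yaw err deg -0.09521872016596482 z [ 0.002 -0.007 -1.   ]
F jig [ -1.1 -16.2  10.2] grip 0.017812430720453805 61.377877593040466
F [ -3.12775102 -16.09772081  11.11560285]
[[-15.0, 5.0, 21.2, 16.2], [-5.0, nan, 20.8, nan], [5.0, 5.2, 21.2, 16.0], [12.0, 5.0, 21.5, 16.5]]
-12 58 58 58 57 58 57 58 57 55 59 62 68 72 74 81 87 90 93 91 91 91 93 90 92 92 92 91 92
0 58 58 58 60 56 58 56 56 56 56 59 66 69 71 76 85 89 89 88 89 87 87 90 86 89 88 88 88
```

View pics/fin1.png

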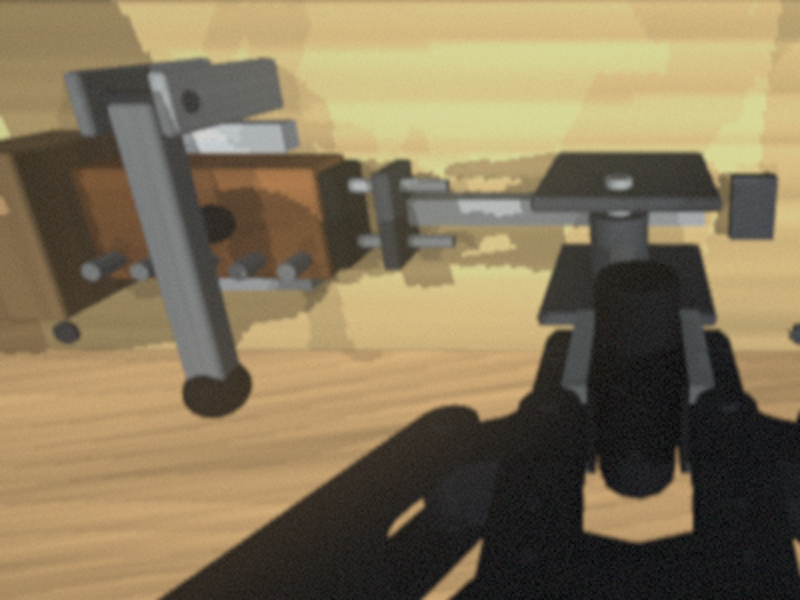

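The picture shows the strip against the stop (joint near (75,170)), the hold-down foot on the strip, the pad against the strip's end (345,210), the jaw plate at (392,215) and the bar held between the fingers at (640,370). From the last pull, the jaw advanced 2.3 mm while the pad stayed put, so the strip is seated; compression is about 9.5 mm. I hand in while holding.

```bash
python3 -c "
from plant import *
print(sign_off())"
```

```text
the job is handed in; nothing more can be done
None
```

The job is handed in: the hold-down foot is on the strip, the strip is against the stop with the pad pressed in about 9.5 mm (measured from the wrist camera), and the trigger bar is still gripped and pulled; no verdict came back.

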